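# Shift the capper drive into fast gear and start it

### The arm

A 6-joint arm with a two-finger parallel gripper is mounted at the origin on the work surface. World frame = base frame: x ahead of the robot, y to its left, z up, the work surface at z = 0. Lengths are in m, angles in rad, forces in N, time in s.
With the tool pointing down it reaches from about 0.25 to 0.775 m from the base axis. Payload 4 kg.
Tool frame: the origin (TCP) lies at the centre of the arm's flange, where the gripper is bolted on; the fingertips stand 173 mm ahead of it and the grasp point (between the pads) lies 155 mm ahead of it; z points along the fingers, y is the direction in which the jaws open and shut (so a half turn about z gives the same grasp; the last joint's range is limited). The gripper opens to 85 mm and grips with 20 to 120 N. Pads are 22 mm wide; open, the fingers measure 114 mm over their backs; the gripper's body (76 mm by 85 mm) begins 54 mm behind the grasp point. The pads swing forward as they close: fully open they stand 13 mm farther back than shut.
Start: joints at [1.178, 0.087, 1.371, -0, 1.684, -0.103], TCP at [0.157, 0.527, 0.405] pointing down, gripper open.
Joint ranges: [-3.1, 3.1], [-0.76, 2.03], [0.27, 2.55], [-1.08, 4.22], [0.17, 2.65], [-2.57, 2.57]. Speed limits (rad/s): [2.79, 2.79, 3.14, 3.14, 3.14, 3.14].

### API

Orientations are given as a rotation vector (axis times angle).
In Python, from station import bot, vision, ticket gives the robot as it stands.
- The arm moves only by the shell command python3 -m crank 'ROWS' [FORCE]. ROWS is a JSON object of lists of equal length, an entry for each row: "jaw": the finger opening in m, from 0 to 0.0854; "translation": the shift along the world's x, y, z in m, a list of three; "twist": the turn, a rotation vector about the world's x, y, z in rad, a list of three. In form: {"jaw": [jaw, ...], "translation": [[tx, ty, tz], ...], "twist": [[wx, wy, wz], ...]}. A call has 1 to 10 rows; each row shifts and turns the commanded pose from where the row before left it; what a row does not reach is not made up. A row lasts 1/8 s, in which the tool goes at most 62.5 mm and 10.7 degrees, less where a joint would pass 70% of its speed; a pose out of reach is approached as far as the arm can. A call is refused whole if a number of a shift passes 0.0625 or a number of a turn 0.188, either way. A call with a gripper value outside its range is refused whole. The fingers move at their own pace and stop on an object; FORCE is the grip in N (left out, the last holds). Time passes only in rows, so rows that do not move let the fingers close. It gives the time, the measured TCP pose, the force and the opening at its end, in the units of the state.
- bot.get_state(): the state, without advancing time (a new reading comes with each control period).
- vision.read_camera(name): name is "scene" or "top" or "wrist"; returns a dict with "color" (480x640x3 uint8, blue, green, red), "fx", "fy", "cx", "cy" (pixels), "R" (3x3) and "t" (3): a world point X has camera coordinates R X + t. Camera axes: x right, y down, z forward; pixel columns grow to the right and rows downward; lengths in m; the calibration is good to about 2 mm. A picture is of the moment at which its call begins. There is no depth.
- ticket.sign_off(): hands the job in, once; it reports no verdict.
The state is a dict: "time": time; "q": joint angles; "qd": joint speeds; "effort": joint torques, N m; "tool_pos": TCP position; "eef_rot": TCP orientation; "wrist_force": force on the tool from outside, world axes, zero at the start; "torque": the same for the moment, N m; "gripper_width": finger opening in m.
Only numpy, scipy, OpenCV 4.12 (cv2) and the standard library are available. Lean on these libraries where they do the work, as an engineer would, in place of code of your own. Each camera call takes 0.05 s, during which the arm holds its last target.

### The job

Push the red-knobbed gear lever on the blue gearmotor from neutral (white dot) past the slow-gear detent (yellow dot) all the way to its second stop at the green dot, so that it stays there. Then press the green start button fully down and let it go. Do not press the red button, do not press the green one before the lever is in fast gear, and leave everything else standing where it is: nothing needs to be picked up.

Things in the scene. Friction and masses are not known exactly. Their poses are not given: they have to be found in the camera images.
- selector (a joint): gear lever's angle about its upright pivot, rad: 0 neutral (white dot), 0.45 first detent, slow (yellow dot), 0.90 second stop, fast (green dot), a hard end stop. Grows anticlockwise seen from above. A sprung index pulls it into the nearest place: climbing out takes 4 to 7 N at the knob; crests at 0.225 and 0.675 rad, past which it snaps on to the next place
- selector_knob (a point): top centre of the lever's red knob, an upright grip 23 mm in diameter, 46 mm tall, on the lever's end. It moves level on a circle of 110 mm radius round the pivot. The knob spans 117 to 163 mm above the table; the flat steel bar under it, 14 mm wide, has its upper face at 117 mm; the gear case's top is at 100 mm
- selector_pivot (a point): the lever's pivot axis at the top of the gear case (100 mm above the table); a hub 40 mm in diameter, 22 mm tall stands on it. Two stop pins, 12 mm in diameter, 15 mm tall, stand 70 mm from it, 0.17 rad beyond either end of the sweep
- gearbox: gearmotor: blue gear case 180 x 180 mm, 100 mm high, on a 210 mm square foot, origin under the case's centre; x points to the grey finned motor (110 mm in diameter, reaching x = 225 mm, 120 mm high), y to its left, z up. Pivot at x = 50 mm, y = 0. From it the lever points to -x, turned 0.45 rad to the +y side in neutral, straight at the first detent, 0.45 rad to the -y side at the second stop
- station: fixed grey push-button station, 120 x 190 x 50 mm, origin under its centre, x across its depth, y along its length; the green and the red button stand on top, 45 mm either side of the centre along y, on either side
- start_top (a point): centre of the top of the green START button (28 mm in diameter, 73 mm above the table when out), which is pressed straight down
- start (a joint): travel of the green button, m: 0 = out, 0.006 = fully down, which takes 5 N; springs back when let go
- stop_top (a point): centre of the top of the red STOP button, same size as the green one
- stop (a joint): travel of the red button, m: 0 = out, 0.006 = fully down
- jar: loose glass jar with a yellow lid, 60 mm in diameter, 100 mm tall, origin under its centre
- bottle: loose green glass bottle with a yellow cap, 60 mm in diameter, 160 mm tall, origin under its centre
- chuck: loose steel capping chuck, stepped, 60 mm in diameter, 115 mm tall, origin under its centre
- captray: loose blue tray of screw caps, 130 x 110 x 45 mm, origin under its centre
- wrench: loose steel wrench lying flat, 190 mm long along its x axis, origin at its underside
- collar: loose dark steel collar lying flat, 68 mm outside diameter, 18 mm tall, origin under its centre

How it is judged:
On the way, in this order (a step that is already met when the one before it is completed fails the run):
1. the lever has been pushed past the first detent and sits at the second stop (above 0.84 rad) (value of joint selector above 0.84 rad), for 0.2 s.
2. the green start button is pressed down (more than 4 mm of its 6 mm) (value of joint start above 0.004 m), for 0.04 s.
At the end, for the whole second after the job is handed in: The lever rests at the second stop (above 0.84 rad), both buttons are out (less than 1.5 mm down), and the jar, bottle, chuck, cap tray, wrench and collar are within 30 mm of where they stood (value of joint selector above 0.84 rad and velocity of joint selector between -0.05 and 0.05 rad/s and value of joint each of start, stop below 0.0015 m and distance of each of jar, bottle, chuck, captray, wrench, collar from where it was at the start of the episode below 0.03 m); the robot touches nothing.
It fails at once if the green start button is pressed while the lever is not at the second stop (value of joint start above 0.003 m and value of joint selector below 0.82 rad).
It fails at once if the red stop button is pressed (value of joint stop above 0.002 m).
It fails at once if a loose thing (jar, bottle, chuck, cap tray, wrench, collar) is moved more than 30 mm (distance of any of jar, bottle, chuck, captray, wrench, collar from where it was at the start of the episode above 0.03 m).
It fails at once if a loose thing is lifted off the table (height (world z) of any of jar, bottle, chuck, captray, wrench, collar above 0.015 m).
It also fails if it takes over 48 s, if anything falls off the work surface, if the arm or the gripper's body presses on something with over 40 N, if the wrist force passes 120 N, or if a joint passes its speed limit or range.

## Working session

There is one attempt and no reset: what is moved stays moved. The work goes in short steps, Python scripts to look and compute and a shell command to move; the robot and the scene stay as the last step left them, time stands still between calls to the robot, and variables do not carry over. Pictures are saved under pics/ and viewed, and the job is handed in when it is done.

```bash
mkdir -p pics; python3 - <<'E'
from station import bot, vision
import cv2,numpy as np
print(bot.get_state())
for n in ["scene","top"]:
    c=vision.read_camera(n); cv2.imwrite(f"pics/{n}1.png",c["color"]); print(n,c["fx"],c["fy"],c["cx"],c["cy"],np.round(c["R"],4).tolist(),np.round(c["t"],4))
E
```

```text
{'time': 0.0, 'q': array([ 1.17790105e+00,  8.80043878e-02,  1.37229566e+00,  2.79744983e-05,
        1.68361678e+00, -1.03120484e-01]), 'qd': array([-0.00140412,  0.00079317, -0.00032918, -0.00032769,  0.00046246,
        0.00029245]), 'effort': array([ 1.84977493e-03, -3.51852071e+01, -3.13283908e+01,  2.35088510e-05,
        1.06381290e-02, -5.96758483e-07]), 'tool_pos': array([0.15712329, 0.52696268, 0.40349068]), 'eef_rot': array([-0.45349492, -3.10808311,  0.00352772]), 'wrist_force': array([-0.1093604 ,  0.33845154,  0.13329368]), 'torque': array([-0.00840977,  0.02961518,  0.0124972 ]), 'gripper_width': 0.08509678535096132}
scene 591.3521048071013 591.3521048071013 326.5606999321602 242.9693945236887 [[0.7917, 0.6108, 0.0111], [0.4355, -0.5515, -0.7115], [-0.4284, 0.5681, -0.7026]] [-0.4118 -0.1508  1.6332]
top 438.4691405376911 438.4691405376911 323.2233253277372 243.4520198853896 [[0.015, -0.9999, 0.0085], [-0.987, -0.0162, -0.1602], [0.1603, -0.0059, -0.987]] [-0.0105  0.5201  1.2621]
```

View pics/scene1.png

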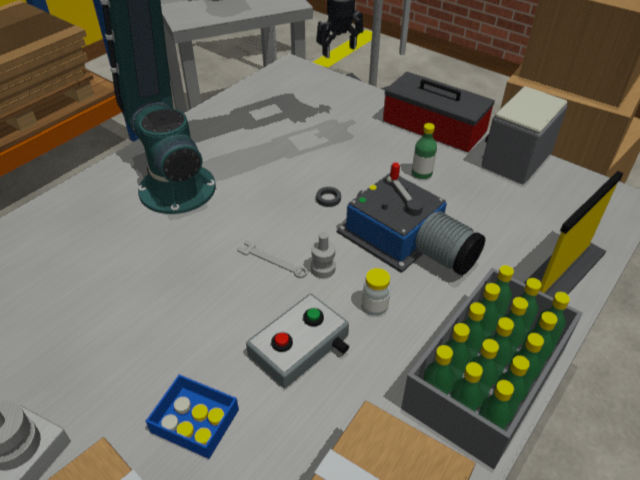

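View pics/top1.png

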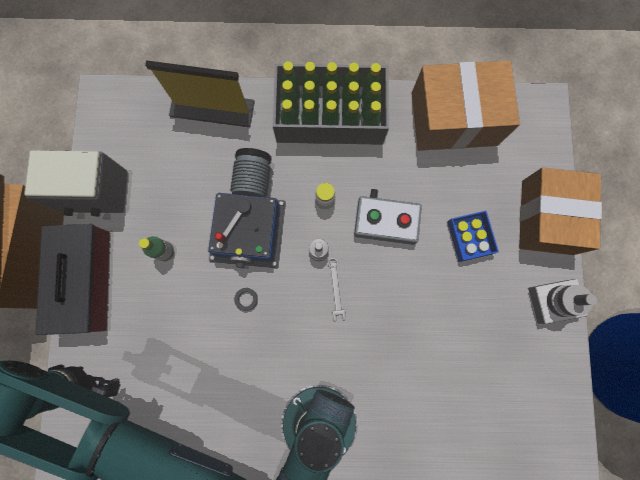

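The top view shows the gearmotor at about (245,230) with the red knob at (219,237), the green button at (374,215), and the red button at (405,219). I'll enlarge both areas.

```bash
python3 - <<'E'
import cv2
t=cv2.imread("pics/top1.png"); s=cv2.imread("pics/scene1.png")
cv2.imwrite("pics/c1.png",cv2.resize(t[180:280,200:300],None,fx=6,fy=6,interpolation=cv2.INTER_CUBIC))
cv2.imwrite("pics/c2.png",cv2.resize(s[150:270,330:490],None,fx=5,fy=5,interpolation=cv2.INTER_CUBIC))
cv2.imwrite("pics/c3.png",cv2.resize(t[180:260,350:430],None,fx=7,fy=7,interpolation=cv2.INTER_CUBIC))
E
```

```text
(no output)
```

View pics/c1.png

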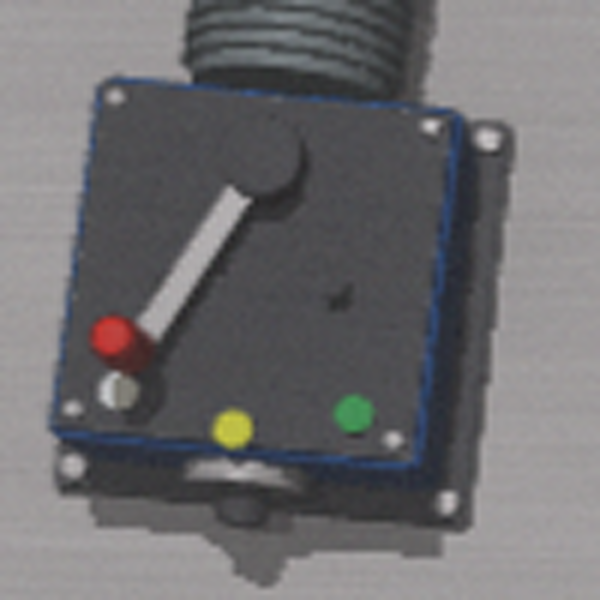

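View pics/c2.png

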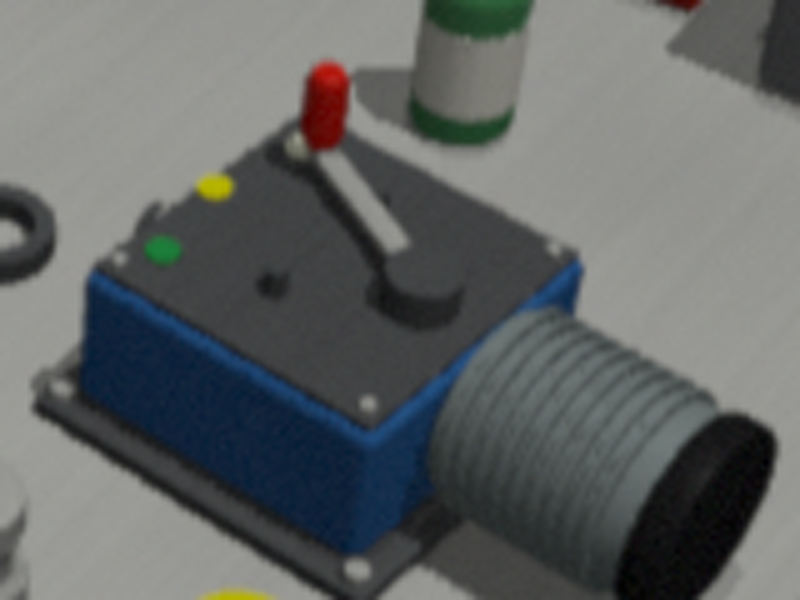

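View pics/c3.png

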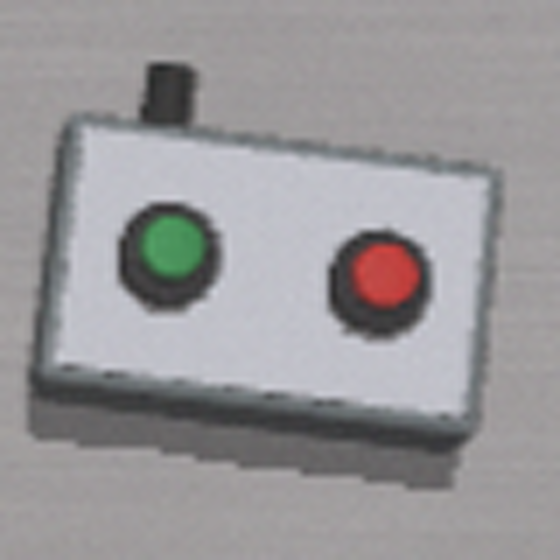

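```bash
cat > h.py <<'E'
import numpy as np
from station import vision
def back(c,u,v,z):
    d=c["R"].T@np.array([(u-c["cx"])/c["fx"],(v-c["cy"])/c["fy"],1]); o=-c["R"].T@c["t"]
    return o+d*(z-o[2])/d[2]
E
python3 - <<'E'
from h import *
c=vision.read_camera("top"); s=vision.read_camera("scene")
f=lambda x,y,k,ox,oy:((x+.5)/k-.5+ox,(y+.5)/k-.5+oy)
P={}
for n,x,y,z in [("knob",112,336,.163),("hub",264,155,.122),("cFL",108,78,.1),("cFR",462,108,.1),("cNR",418,465,.1),("cNL",52,432,.1),("yel",233,429,.1),("grn",354,413,.1)]:
    P[n]=back(c,*f(x,y,6,200,180),z); print(n,P[n].round(4))
for n,x,y,z in [("start",174,246,.073),("stop",386,275,.073)]:
    print(n,back(c,*f(x,y,7,350,180),z).round(4))
for n,x,y,z in [("knob",328,70,.163),("hub",424,266,.122),("yel",216,187,.1),("grn",163,250,.1)]:
    print("scene",n,back(s,*f(x,y,5,330,150),z).round(4))
print("scene start",back(s,314,315.5,.073),"stop",back(s,282,340,.073), "bottle",back(s,424,172,0))
for n,x,y,z in [("jar",325,188,.1),("chuck",318,244,.115),("bottle",145,243,.16)]: print(n,back(c,x,y,z))
cen=(P["cFL"]+P["cFR"]+P["cNR"]+P["cNL"])/4
ax=(P["cFL"]+P["cFR"]-P["cNR"]-P["cNL"]);ax/=np.linalg.norm(ax)
print("cen",cen,"x",ax,"pivot",cen+.05*ax)
d=P["knob"]-P["hub"];print(np.hypot(*d[:2]),np.arctan2(d[1],d[0]),np.arctan2(-ax[1],-ax[0]))
E
```

```text
knob [0.5174 0.2818 0.163 ]
hub [0.6123 0.2248 0.122 ]
cFL [0.6546 0.3054 0.1   ]
cFR [0.6427 0.1347 0.1   ]
cNR [0.4693 0.1498 0.1   ]
cNL [0.4822 0.3225 0.1   ]
yel [0.485  0.2375 0.1   ]
grn [0.4935 0.1808 0.1   ]
start [ 0.6031 -0.1512  0.073 ]
stop [ 0.5922 -0.2401  0.073 ]
scene knob [0.5165 0.2783 0.163 ]
scene hub [0.6101 0.225  0.122 ]
scene yel [0.4842 0.2354 0.1   ]
scene grn [0.4914 0.1789 0.1   ]
scene start [ 0.60948626 -0.15994735  0.073     ] stop [ 0.59777594 -0.24817135  0.073     ] bottle [0.49679629 0.48823537 0.        ]
jar [ 0.67373784 -0.00463811  0.1       ]
chuck [0.50654132 0.01277587 0.115     ]
bottle [0.49438233 0.47826055 0.16      ]
cen [0.56218627 0.22810594 0.1       ] x [ 0.99568778 -0.09276774  0.        ] pivot [0.61197066 0.22346755 0.1       ]
0.11077744716570356 2.600387460095704 3.0486913332497565
```

```bash
python3 -m crank '{"jaw":[0,0,0,0,0,0,0,0,0,0],"translation":[[0.038,-0.0213,0],[0.038,-0.0213,0],[0.038,-0.0213,0],[0.038,-0.0213,0],[0.038,-0.0213,0],[0.038,-0.0213,0],[0.038,-0.0213,0],[0.038,-0.0213,0],[0.038,-0.0213,0],[0.038,-0.0213,0]],"twist":[[0,0,-0.025],[0,0,-0.025],[0,0,-0.025],[0,0,-0.025],[0,0,-0.025],[0,0,-0.025],[0,0,-0.025],[0,0,-0.025],[0,0,-0.025],[0,0,-0.025]]}'
python3 - <<'E'
from h import *
import cv2
from station import bot
from scipy.spatial.transform import Rotation as R
for n in ["wrist","scene"]:
    c=vision.read_camera(n); cv2.imwrite(f"pics/{n}2.png",c["color"])
s=bot.get_state();print(s["tool_pos"],R.from_rotvec(s["eef_rot"]).as_matrix().round(3).tolist(),s["q"].round(2),s["wrist_force"])
E
```

```text
time: 1.45
tool_pos: [0.5383, 0.3132, 0.4044]
eef_rot: [-0.839, -3.027, 0.0]
wrist_force: [0.8, -0.2, -0.5]
gripper_width: -0.0002
[0.54033681 0.31148607 0.40330267] [[-0.855, 0.519, -0.0], [0.519, 0.855, -0.002], [-0.001, -0.002, -1.0]] [ 0.43  0.25  1.18 -0.    1.71 -0.59] [-1.31228961  1.17736281  0.02648091]
```

View pics/wrist2.png

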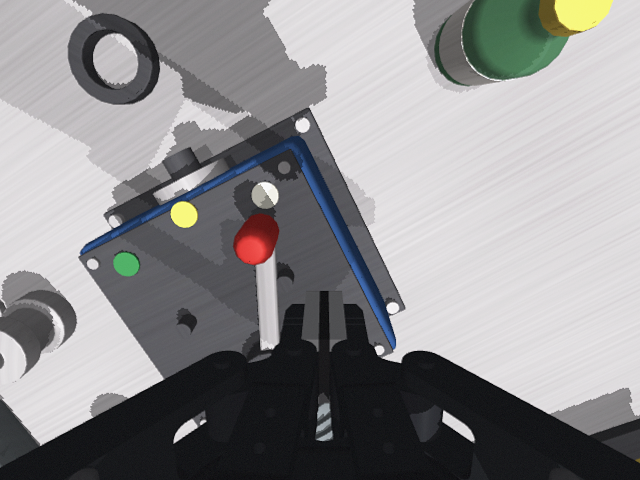

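View pics/scene2.png

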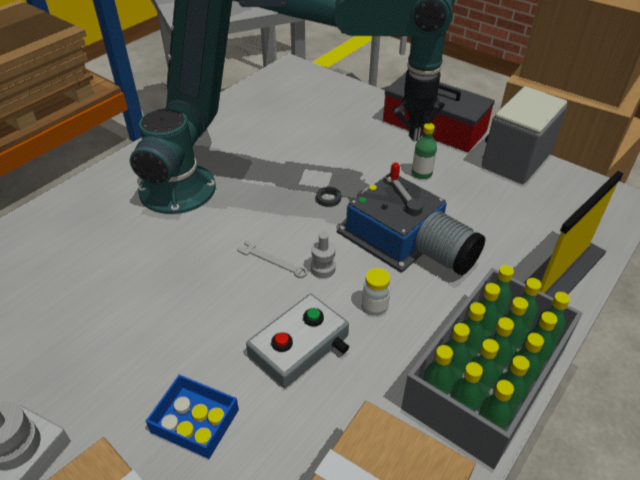

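The wrist view shows the red knob top at about (253,246), to the left of the closed fingers, with tips near (325,295) and nothing beneath them. I'll check the knob position against this view.

```bash
python3 - <<'E'
from h import *
from station import bot
c=vision.read_camera("wrist")
print(back(c,252,247,.163),back(c,184,214,.1),back(c,126,264,.1), (-c["R"].T@c["t"]))
p=bot.get_state()["tool_pos"]-[0,0,.173];q=c["R"]@p+c["t"];print(p,c["fx"]*q[0]/q[2]+c["cx"],c["fy"]*q[1]/q[2]+c["cy"], q,c["fx"])
E
```

```text
[0.51585656 0.27991091 0.163     ] [0.48449926 0.23264132 0.1       ] [0.49250024 0.17574695 0.1       ] [0.47568143 0.34946376 0.37145835]
[0.53873667 0.3127122  0.2305372 ] 327.6133723792119 310.5278019323746 [0.00147741 0.02853131 0.15610635] 411.83893018042016
```

```bash
python3 -m crank '{"jaw":[0,0,0,0],"translation":[[0,0,-0.035],[0,0,-0.035],[0,0,-0.032],[0,0,0]],"twist":[[0,0,0],[0,0,0],[0,0,0],[0,0,0]]}'
python3 - <<'E'
from h import *
import cv2
c=vision.read_camera("wrist"); cv2.imwrite("pics/w3.png",c["color"])
# pushing path: finger centre leads contact 27mm behind knob tangent
P=np.array([.611,.224])
for phi in np.arange(0,.95,.1):
    a=2.603+phi; k=P+.11*np.array([np.cos(a),np.sin(a)]); t=np.array([-np.sin(a),np.cos(a)]); print(round(phi,2),(k-.0265*t).round(4))
E
```

```text
time: 2.1
tool_pos: [0.5354, 0.3144, 0.2991]
eef_rot: [-0.834, -3.022, 0.008]
wrist_force: [-0.0, 0.2, -0.6]
gripper_width: 0.0002
0.0 [0.5302 0.3032]
0.1 [0.5227 0.2947]
0.2 [0.516  0.2855]
0.3 [0.5104 0.2757]
0.4 [0.5057 0.2654]
0.5 [0.5021 0.2547]
0.6 [0.4996 0.2437]
0.7 [0.4982 0.2325]
0.8 [0.4979 0.2212]
0.9 [0.4987 0.2099]
```

View pics/w3.png

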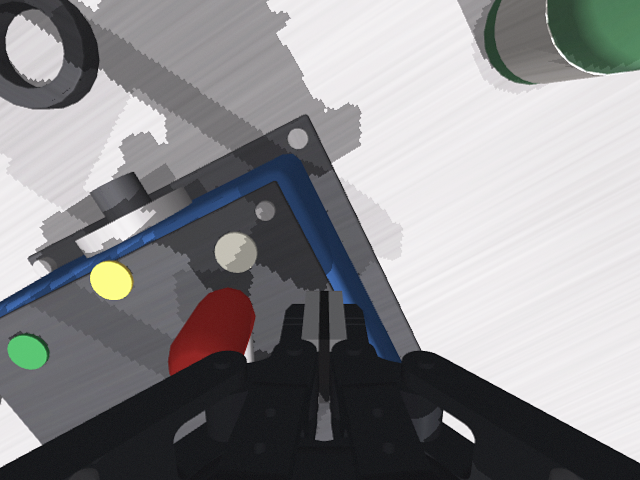

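Fingers are beside the knob, clear of the case, at knob height. Pushing along the arc.

```bash
python3 -m crank '{"jaw":[0,0,0,0,0],"translation":[[-0.008,-0.010,0],[-0.0075,-0.0085,0],[-0.0067,-0.0092,0],[-0.0056,-0.0098,0],[-0.0047,-0.0103,0]],"twist":[[0,0,0],[0,0,0.1],[0,0,0.1],[0,0,0.1],[0,0,0.1]]}'
python3 - <<'E'
from h import *
import cv2
from station import bot
c=vision.read_camera("top"); cv2.imwrite("pics/t4.png",cv2.resize(c["color"][170:290,180:320],None,fx=5,fy=5))
print(bot.get_state())
E
```

```text
time: 2.78
tool_pos: [0.5043, 0.2658, 0.3054]
eef_rot: [0.213, 3.131, 0.003]
wrist_force: [-0.1, 0.3, 0.9]
gripper_width: 0.0002
{'time': 2.825, 'q': array([ 3.84584312e-01,  1.68723098e-01,  1.47832465e+00, -9.69723225e-04,
        1.49162520e+00, -1.05115217e+00]), 'qd': array([ 0.00798759,  0.02294697, -0.02406313,  0.01276455, -0.014981  ,
        0.18258522]), 'effort': array([  0.73979096, -36.16370559, -31.22783661,   0.27118787,
        -0.43507813,  -0.23311788]), 'tool_pos': array([0.50395501, 0.26487211, 0.30534398]), 'eef_rot': array([2.11666705e-01, 3.13139823e+00, 6.36921051e-04]), 'wrist_force': array([-0.33970978, -2.14793602,  0.79389983]), 'torque': array([-0.06134663,  0.00812525, -0.03605768]), 'gripper_width': 0.00019537962418187857}
```

View pics/t4.png

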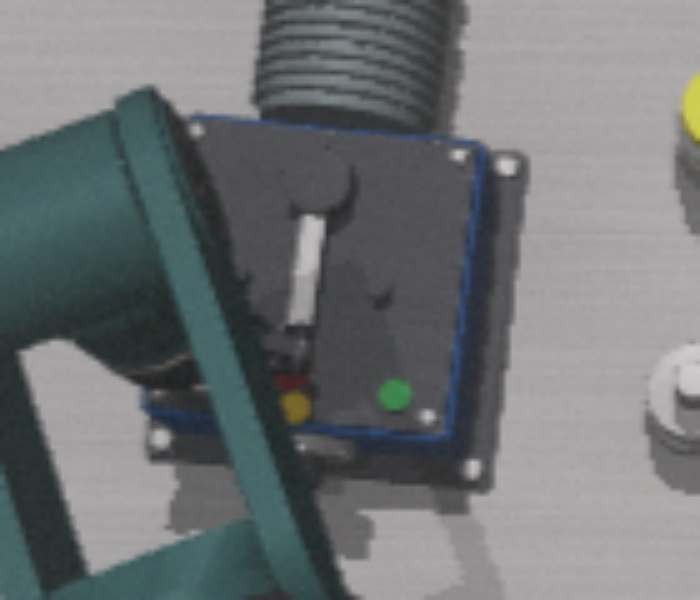

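The lever points at the yellow dot, so it is in the slow detent. I'll continue to the second stop.

```bash
python3 -m crank '{"jaw":[0,0,0,0,0,0],"translation":[[-0.0036,-0.0107,0],[-0.0025,-0.011,0],[-0.0014,-0.0112,0],[-0.0003,-0.0113,0],[0.0003,-0.007,0],[0,0,0]],"twist":[[0,0,0.1],[0,0,0.1],[0,0,0.1],[0,0,0.1],[0,0,0.05],[0,0,0]]}'
python3 - <<'E'
from h import *
import cv2
from station import bot
c=vision.read_camera("top"); cv2.imwrite("pics/t5.png",cv2.resize(c["color"][170:290,180:320],None,fx=5,fy=5))
c=vision.read_camera("wrist"); cv2.imwrite("pics/w5.png",c["color"])
s=bot.get_state();print(s["tool_pos"],s["wrist_force"])
E
```

```text
time: 3.58
tool_pos: [0.4972, 0.2147, 0.3046]
eef_rot: [-0.481, 3.101, 0.001]
wrist_force: [-0.2, 0.5, -0.4]
gripper_width: 0.0005
[0.4971909  0.21514112 0.30396271] [-0.01523918 -0.15161411 -0.23617737]
```

View pics/t5.png

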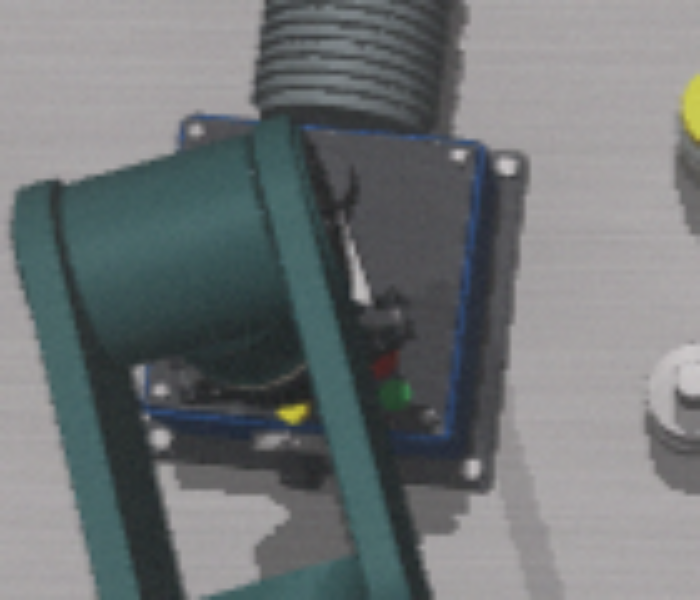

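View pics/w5.png

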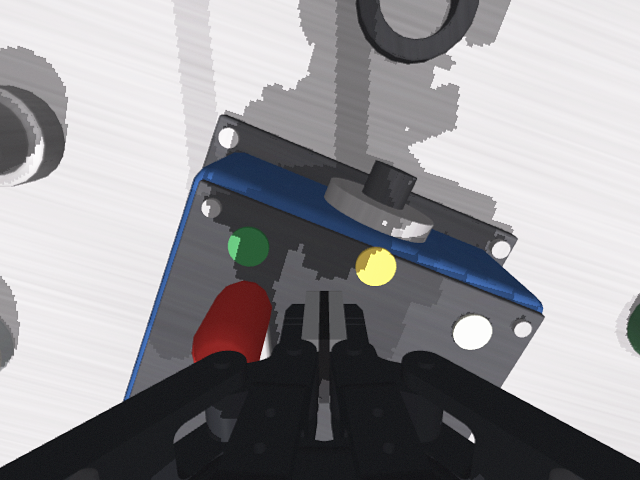

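The knob has snapped ahead to the green dot and is clear of the fingers. I'll back off a little, lift, and move towards the station.

```bash
python3 -m crank '{"jaw":[0,0,0,0,0],"translation":[[0,0.006,0],[0,0.002,0.03],[0,0,0.05],[0,0,0.03],[0,0,0]],"twist":[[0,0,0],[0,0,0],[0,0,0],[0,0,0],[0,0,0]]}'
python3 -m crank '{"jaw":[0,0,0,0,0,0,0,0,0,0],"translation":[[0.010,-0.037,0],[0.010,-0.037,0],[0.010,-0.037,0],[0.010,-0.037,0],[0.010,-0.037,0],[0.010,-0.037,0],[0.010,-0.037,0],[0.010,-0.037,0],[0.010,-0.037,0],[0.010,-0.037,0]],"twist":[[0,0,-0.06],[0,0,-0.06],[0,0,-0.06],[0,0,-0.06],[0,0,-0.06],[0,0,-0.06],[0,0,-0.06],[0,0,-0.06],[0,0,-0.06],[0,0,-0.06]]}'
python3 - <<'E'
from h import *
import cv2
from station import bot
c=vision.read_camera("top"); cv2.imwrite("pics/t6.png",cv2.resize(c["color"][170:290,180:320],None,fx=5,fy=5))
s=bot.get_state();print(s["tool_pos"],s["wrist_force"],s["q"])
c=vision.read_camera("wrist"); cv2.imwrite("pics/w6.png",c["color"])
c=vision.read_camera("scene"); cv2.imwrite("pics/s6.png",cv2.resize(c["color"][150:390,200:500],None,fx=2.5,fy=2.5))
E
```

```text
time: 4.3
tool_pos: [0.4974, 0.2238, 0.4164]
eef_rot: [-0.485, 3.097, 0.002]
wrist_force: [-0.3, 0.6, -0.6]
gripper_width: -0.0002
time: 5.55
tool_pos: [0.5975, -0.1478, 0.4104]
eef_rot: [-0.456, -3.105, -0.002]
wrist_force: [-0.2, 0.0, 0.9]
gripper_width: -0.0001
[ 0.59809583 -0.15212516  0.40956788] [ 0.62932496 -2.77009295 -0.88033758] [-0.33999135  0.2379137   1.18898267 -0.00377045  1.71669932 -1.61343331]
```

View pics/t6.png

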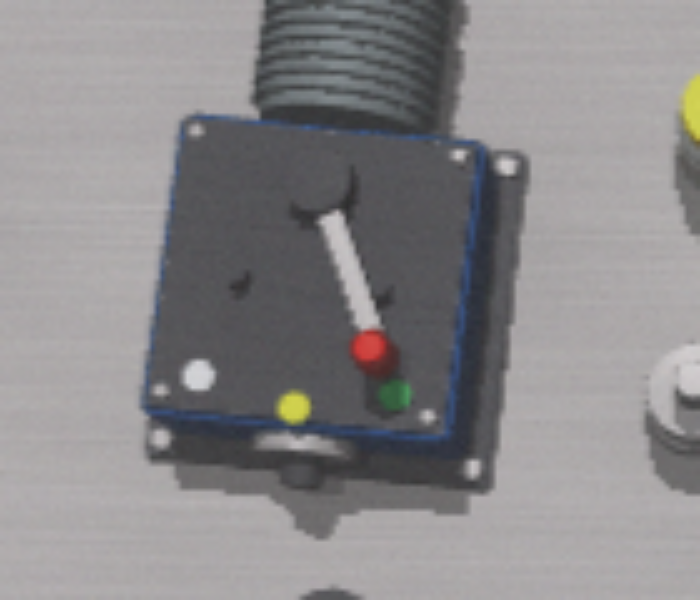

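View pics/w6.png

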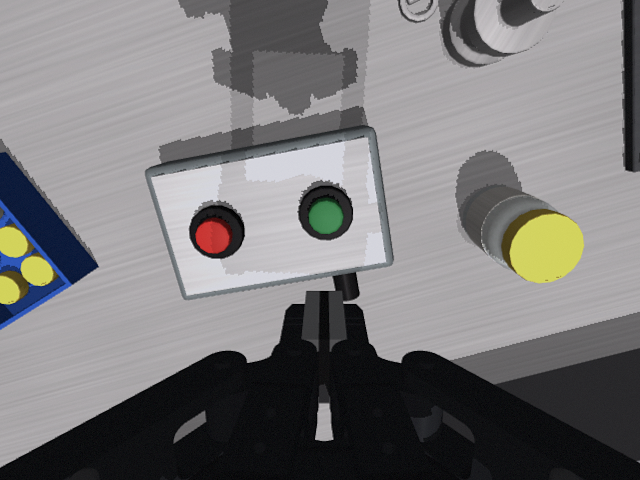

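View pics/s6.png

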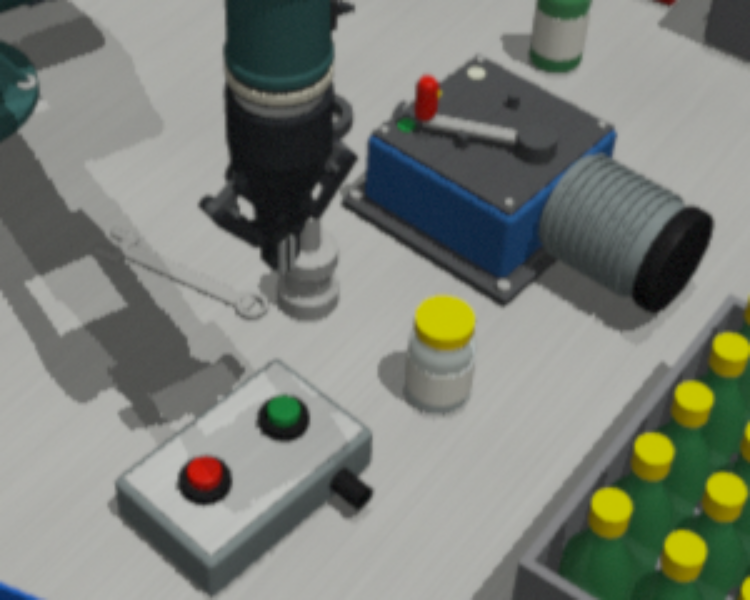

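The lever is at the green dot (knob at crop (369,347)). The wrist view shows the green button at (326,215) and the red one at (213,237). Computing the offset.

```bash
python3 - <<'E'
from h import *
from station import bot
import cv2
def blob(c,lo,hi,box):
    h=cv2.cvtColor(c["color"],cv2.COLOR_BGR2HSV);m=cv2.inRange(h,lo,hi);x0,y0,x1,y1=box
    M=cv2.moments(m[y0:y1,x0:x1],True);return x0+M["m10"]/M["m00"],y0+M["m01"]/M["m00"],M["m00"]
w=vision.read_camera("wrist");t=vision.read_camera("top");s=vision.read_camera("scene")
g=((45,90,40),(85,255,255))
for n,c,b in (("w",w,(290,180,360,245)),("t",t,(360,200,390,230)),("s",s,(298,300,330,330))):
    u=blob(c,*g,b);print(n,u,back(c,u[0],u[1],.072).round(4))
k=back(t,(369.5)/5-.5+180,347.5/5-.5+170,.163);print(k,np.arctan2(k[1]-.2244,k[0]-.6115)%6.283-2.599)
for i in range(4): print(bot.get_state()["tool_pos"]); vision.read_camera("wrist")
E
```

```text
w (319.0767696909272, 218.7876370887338, 1003.0) [ 0.5996 -0.1533  0.072 ]
t (374.06060606060606, 214.84848484848484, 66.0) [ 0.6029 -0.1502  0.072 ]
s (313.1849315068493, 314.21232876712327, 146.0) [ 0.6055 -0.1577  0.072 ]
[0.50960735 0.1867967  0.163     ] 0.8959497932596681
[ 0.59715945 -0.1459471   0.41166908]
[ 0.59712348 -0.14571683  0.41215951]
[ 0.59709019 -0.14566014  0.41251838]
[ 0.59708995 -0.145711    0.41276334]
```

```bash
python3 -m crank '{"jaw":[0,0,0,0,0,0],"translation":[[0.006,-0.006,-0.03],[0,0,-0.04],[0,0,-0.04],[0,0,-0.035],[0,0,0],[0,0,0]],"twist":[[0,0,0],[0,0,0],[0,0,0],[0,0,0],[0,0,0],[0,0,0]]}'
python3 - <<'E'
from h import *
from station import bot
import cv2
print(bot.get_state()["tool_pos"])
c=vision.read_camera("wrist"); cv2.imwrite("pics/w7.png",c["color"])
c=vision.read_camera("scene"); cv2.imwrite("pics/s7.png",cv2.resize(c["color"][260:390,230:370],None,fx=4.5,fy=4.5))
c=vision.read_camera("top"); cv2.imwrite("pics/t7.png",cv2.resize(c["color"][180:260,340:430],None,fx=6,fy=6))
E
```

```text
time: 6.8
tool_pos: [0.6037, -0.1527, 0.2697]
eef_rot: [0.452, 3.106, -0.001]
wrist_force: [0.3, 0.2, 0.3]
gripper_width: 0.0001
[ 0.60368225 -0.15274075  0.26965633]
```

View pics/w7.png

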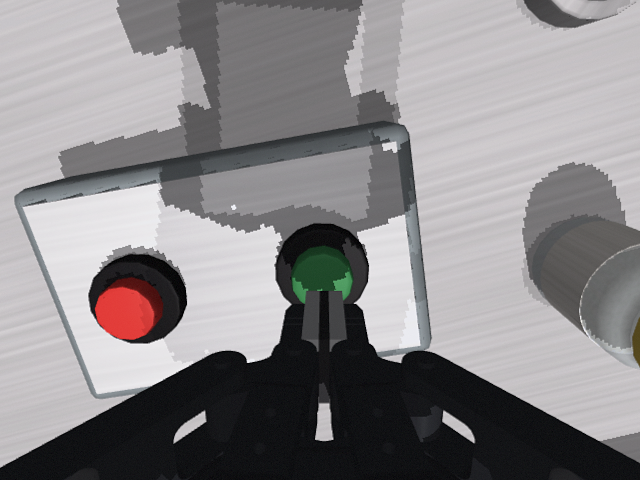

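View pics/s7.png

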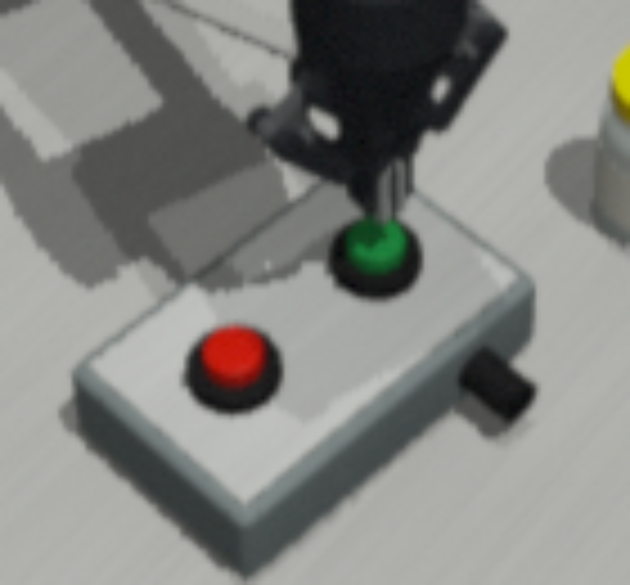

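View pics/t7.png

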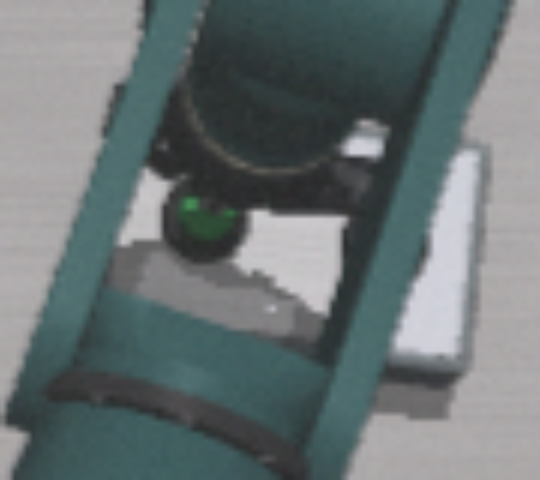

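```bash
python3 - <<'E'
from h import *
from station import bot
c=vision.read_camera("wrist")
print(back(c,321,277,.073),back(c,128,309,.073),bot.get_state()["tool_pos"])
E
```

```text
[ 0.59870763 -0.15357118  0.073     ] [ 0.58898757 -0.24038809  0.073     ] [ 0.60371866 -0.15304718  0.27021338]
```

```bash
python3 -m crank '{"jaw":[0,0,0,0,0],"translation":[[-0.002,0,-0.012],[0,0,-0.008],[0,0,-0.006],[0,0,-0.003],[0,0,0]],"twist":[[0,0,0],[0,0,0],[0,0,0],[0,0,0],[0,0,0]]}'
python3 - <<'E'
from h import *
import cv2
c=vision.read_camera("wrist"); cv2.imwrite("pics/w8.png",c["color"])
c=vision.read_camera("scene"); cv2.imwrite("pics/s8.png",cv2.resize(c["color"][260:390,230:370],None,fx=4.5,fy=4.5))
E
```

```text
time: 7.62
tool_pos: [0.6009, -0.1529, 0.2404]
eef_rot: [-0.453, -3.108, 0.0]
wrist_force: [-5.5, 1.3, 8.6]
gripper_width: 0.0001
```

View pics/s8.png

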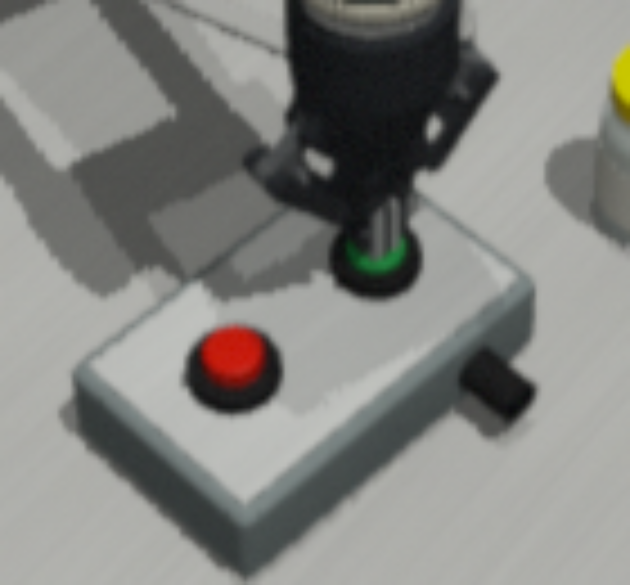

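View pics/w8.png

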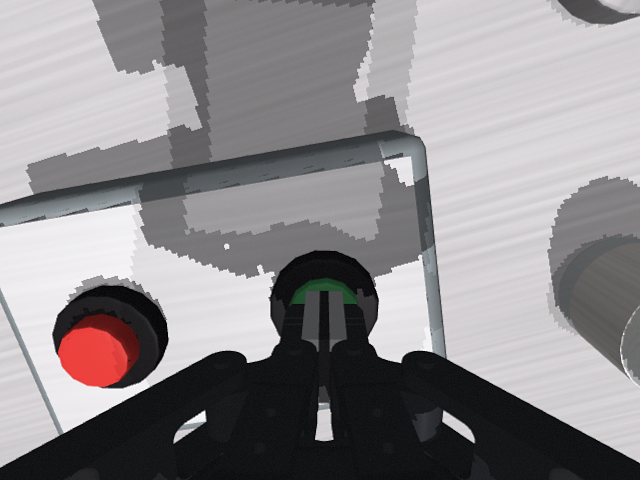

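The button looks sunk beneath the fingers, and the wrist force is 8.6 N, above the 5 N needed. I'll press 2 mm further to be sure it bottoms.

```bash
python3 -m crank '{"jaw":[0,0,0],"translation":[[0,0,-0.001],[0,0,-0.001],[0,0,0]],"twist":[[0,0,0],[0,0,0],[0,0,0]]}'
python3 - <<'E'
from h import *
import cv2
c=vision.read_camera("scene"); cv2.imwrite("pics/s9.png",cv2.resize(c["color"][285:345,260:350],None,fx=8,fy=8,interpolation=cv2.INTER_CUBIC))
E
```

```text
time: 8.1
tool_pos: [0.6008, -0.1528, 0.2403]
eef_rot: [-0.453, -3.109, 0.0]
wrist_force: [-7.7, 3.0, 15.3]
gripper_width: 0.0001
```

View pics/s9.png

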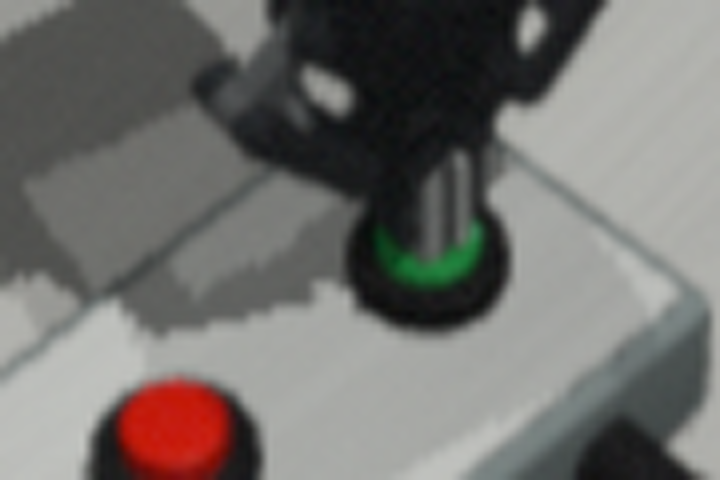

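The TCP stayed at z = 0.2403 (tip 0.067 m, which is 73 − 6 mm) while the force rose to 15 N, so the button is fully down. Releasing now.

```bash
python3 -m crank '{"jaw":[0,0,0,0,0,0],"translation":[[0,0,0.008],[0,0,0.03],[0,0,0.05],[0,0,0.06],[0,0,0.03],[0,0,0]],"twist":[[0,0,0],[0,0,0],[0,0,0],[0,0,0],[0,0,0],[0,0,0]]}'
python3 - <<'E'
from h import *
import cv2
c=vision.read_camera("scene"); cv2.imwrite("pics/s10.png",c["color"])
c=vision.read_camera("top"); cv2.imwrite("pics/t10.png",c["color"])
a=cv2.imread("pics/scene1.png")
cv2.imwrite("pics/cmp.png",np.hstack([cv2.resize(i[290:390,240:360],None,fx=3.2,fy=3.2) for i in (a,cv2.imread("pics/s10.png"))]))
E
```

```text
time: 8.9
tool_pos: [0.6015, -0.153, 0.4184]
eef_rot: [0.453, 3.101, -0.002]
wrist_force: [-0.1, 1.0, 0.1]
gripper_width: -0.0002
```

View pics/s10.png

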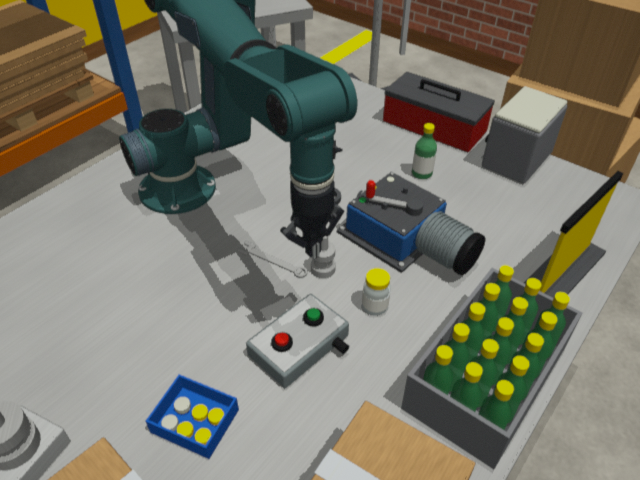

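View pics/t10.png

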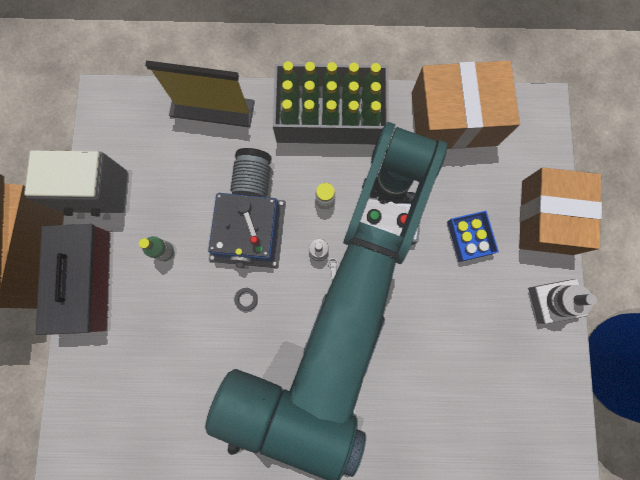

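View pics/cmp.png

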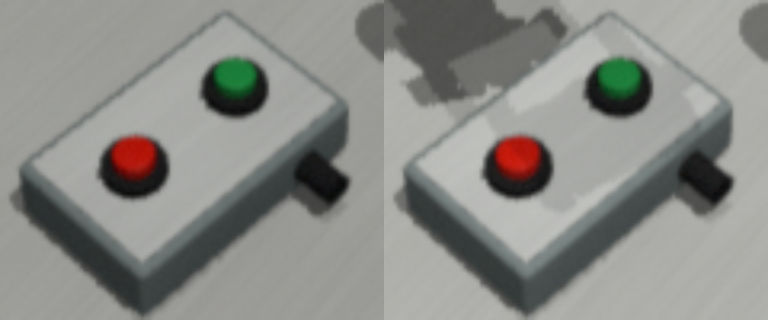

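The lever is still at the green dot (knob at (254,240) in the top view). Both buttons are out, the loose things have not moved, and the arm is clear. Handing in.

```bash
python3 -c "
from station import ticket
print(ticket.sign_off())"
```

```text
the job is handed in; nothing more can be done
None
```

The lever is in fast gear and the green start button has been pressed and let go. I handed the job in at about 9 s of the 48 s allowed; it reports no verdict.

- **Lever:** I pushed the knob with the closed fingers along its arc, through the yellow detent to the green stop. After I backed off it measured about 0.896 rad, and it was still at the green dot in the last picture.
- **Start button:** I pressed it until it bottomed. The fingertips stopped at 67 mm, which is the full 6 mm of travel, while the force rose from 9 to 15 N. After release it looked the same as in the first picture.
- **Everything else:** The red button was not touched. By eye, the jar, bottle, chuck, tray and collar stand where they did; the arm partly hid the wrench in the last top view, but the part I could see had not moved. The last wrist force reading was about 1 N or less, with the arm raised clear.
- **Disagreement:** The three cameras placed the green button up to about 7 mm apart, so I aimed between their readings. The press had a sideways force of about 8 N, which did no visible harm.

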